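# Weigh the ghee pail on the spring scale

### The arm

A 6-joint arm with a two-finger parallel gripper is mounted at the origin on the work surface. World frame = base frame: x ahead of the robot, y to its left, z up, the work surface at z = 0. Lengths are in mm, angles in rad, forces in N, time in s.
With the tool pointing down it reaches from about 400 to 925 mm from the base axis. Payload 3.4 kg.
Tool frame: the origin (TCP) lies between the finger pads; the fingertips stand 11 mm ahead of it and the grasp point (between the pads) lies 8 mm behind it; z points along the fingers, y is the line along which they close (so a half turn about z gives the same grasp; the last joint's range is limited). The gripper opens to 85 mm and grips with 20 to 120 N. Pads are 22 mm wide; open, the fingers measure 114 mm over their backs; the gripper's body (76 mm by 85 mm) begins 54 mm behind the grasp point. The pads swing forward as they close: fully open they stand 13 mm farther back than shut.
Start: joints at [-1.21, 0.307, 1.506, -0, 1.328, -0.073], TCP at [242.184, -521.515, 242.305] pointing down, gripper open.
Joint ranges: [-3.12, 3.12], [-1.05, 2.28], [0.14, 2.33], [-1.42, 4.57], [0.1, 2.73], [-2.68, 2.68]. Speed limits (rad/s): [2.57, 2.57, 3.14, 3.14, 3.14, 3.14].

### API

Orientations are given as a 3x3 rotation matrix whose columns are the frame's x, y, z axes.
In Python, from rig import bot, imaging, order gives the robot as it stands.
- The arm moves only by the shell command python3 -m handwheel 'ROWS' [FORCE]. ROWS is JSON, a list that holds one entry, the list of rows, each a list of 7 numbers: the finger opening in mm, from 0 to 85.4, then the shift along the tool's x, y, z in mm, then the turn, a rotation vector about the tool's x, y, z in rad. In form: [[[grip, x, y, z, wx, wy, wz], ...]]. A call has 1 to 8 rows; each row shifts and turns the commanded pose from where the row before left it, along the tool's axes as they then stand; what a row does not reach is not made up. A row lasts 1/12 s, in which the tool goes at most 41.7 mm and 7.16 degrees, less where a joint would pass 70% of its speed; a pose out of reach is approached as far as the arm can. A call with a gripper value outside its range is refused whole. The fingers move at their own pace and stop on an object; FORCE is the grip in N (left out, the last holds). Time passes only in rows, so rows that do not move let the fingers close. It gives the time, the measured TCP pose, the force, the opening and the grip force at its end, in the units of the state.
- bot.get_obs(): the state, without advancing time (a new reading comes with each control period).
- imaging.camera(name): name is "scene" or "top" or "wrist"; returns (picture, depth): 384x512x3 uint8, red, green, blue; 384x512 float32, mm along the optical axis (not along the pixel's ray), 0 where there is no reading.
- imaging.camera_params(name): a dict with "intrinsics" (3x3 intrinsics, pixels), "distortion" ([k1, k2, p1, p2, k3] as OpenCV has them; the pictures are not rectified), "view" (4x4, takes a point from world to camera coordinates). Camera axes: x right, y up, looking along -z (the intrinsics and any distortion apply to the point x, -y, -z); pixel columns grow to the right and rows downward; lengths in mm; the calibration is good to about 2 mm. A picture is of the moment at which its call begins: read the wrist's pose just before it. camera_params takes no time and is no camera call; for the wrist camera it gives the pose at the moment of the call.
- order.finish_job(): hands the job in; it is judged then, once.
The state is a dict: "time": time; "joint_pos": joint angles; "joint_vel": joint speeds; "joint_efforts": joint torques, N m; "tcp_pos": TCP position; "eef_rot": TCP orientation; "contact_force": force on the tool from outside, world axes, zero at the start; "torque": the same for the moment, N m; "grip_width": finger opening in mm; "finger_force": force on a finger pad.
Only numpy, scipy, OpenCV 4.12 (cv2) and the standard library are available. Lean on these libraries where they do the work, as an engineer would, in place of code of your own. Each camera call takes 0.05 s, during which the arm holds its last target. There are 200 camera calls.

### The job

Weigh the little steel ghee pail: take it by its wooden handle, hang its wire bail on the hook of the spring scale and ease the weight over until the spring carries all of it, so that nothing drops or springs up when you let go and the scale is never jerked, knocked or overloaded. Leave it hanging free and quite still for a good two seconds for the reading, then take it again, ease it off the spring, unhook it and set it down in the middle of the round cork mat. Keep it upright all the time and leave the other things on the shelf where they are.

Things in the scene. Friction and masses are not known exactly. Their poses are not given: they have to be found in the camera images.
- pail: Closed steel pail, 82 mm across, 58 mm high (lid knob to 66 mm), origin at the centre of its underside, z up. A straight wooden handle sticks out level along -x; a small lip marks +x. A stiff wire bail, fixed, 5 mm wire, arches over the lid in the y-z plane: legs at y = +-41 mm up to z = 76 mm, narrowing to a flat crest. Weight unknown, 0.16 to 0.51 kg, centred on the pail's axis.
- bail_crest (a point): Middle of the bail's crest, on the wire's centre line, 110 mm above the pail's underside on its axis. The crest wire runs straight along the pail's y for 22 mm (y = +-11 mm); beyond it the wire slopes down to both sides.
- handle_grip (a point): Grip point on the pail's handle, 75 mm from the pail's axis (towards -x) and 42 mm above its underside. The handle there is 14 mm wide (along the pail's y) and 12 mm high, wood from 50 to 100 mm from the axis. Frame axes are the pail's. The weight hangs 75 mm beyond this point: grip firmly, 80 to 100 N.
- scale: Spring scale on a fixed stand; origin on the shelf straight under the hook, z up. The hook opens towards -x (the robot's side). Orange barrel, 32 mm thick, 280 to 424 mm up on the hook's axis, arm at 447 mm; column (16 mm) at x = 110, y = 50 mm; foot plate 12 mm high, x = 55 to 195, y = -50 to 110 mm. A pull over 8 N, or a spring running out or snapping back faster than 0.10 m/s, spoils it.
- hook (a joint): How far the hook has been drawn down, m: 0 = empty, at its upper stop; at most 0.10. The spring pulls up with 0.3 N at 0 and 60 N/m more as it is drawn down (so the pail draws it down by 20 to 80 mm), lightly damped.
- hook_seat (a point): Where the centre of the bail's wire rests in the hook; moves with the hook; 225.5 mm above the shelf when empty. Hook of 5 mm wire in the scale's x-z plane: a shallow V under the seat, then a shank that bows out to 13 mm on +x and comes back over the seat, wire centre 25 mm above it at x = 10 mm and 35 mm above at x = 0. Frame axes are the scale's.
- hook_tip (a point): End of the hook's free tip (wire centre), 13 mm towards the scale's -x from the seat and 6.5 mm above it; moves with the hook. The tip's wire reaches 9 mm above the seat. The bail's crest goes in over it from -x, its centre 18 to 22 mm above the seat, and then down into the seat.
- mat: Round flat cork mat, 116 mm in diameter, 8 mm thick, fixed; origin at the centre of its underside.
- dabba: Bystander: round steel masala box with clear lid, 180 mm in diameter, 68 mm high.
- bottle: Bystander: ribbed green glass bottle with grey stopper, 68 mm in diameter, 214 mm high.
- katori: Bystander: small steel bowl, 100 mm in diameter, 40 mm high.
- spoon_rest: Bystander: wooden spoon rest, 150 by 85 mm, 22 mm high, with a spoon on it.
- salt_jar: Bystander: white salt jar with red cap, 70 mm in diameter, 100 mm high.
Mind the look-alikes: they are no part of the job. Several things have the shape of the mat; the one meant has the colours described above.

How it is judged (in metres and radians):
On the way, in this order (a step that is already met when the one before it is completed fails the run):
1. the pail hangs on the hook by itself, untouched, upright and still, for 1.5 s (contact force between pail and scale above 1 N and contact force between each of the fingers, the arm and pail below 0.05 N and distance between bail_crest and hook_seat below 0.012 m and height (world z) of pail above 0.015 m and angle between pail's own z axis and vertical below 0.15 rad and linear speed of pail below 0.01 m/s and velocity of joint hook between -0.008 and 0.008 m/s), for 1.5 s.
2. the pail is off the hook and the hook is back at its upper stop (contact force between pail and scale below 0.05 N and distance between bail_crest and hook_seat above 0.04 m and value of joint hook below 0.004 m), for 0.1 s.
At the end, for the whole second after the job is handed in: The pail stands upright (within 0.06 rad) and at rest on the cork mat, its centre within 20 mm of the mat's, released; the hook is empty and back at its upper stop (within 4 mm) (horizontal distance between pail and mat below 0.02 m and z of pail in the frame of mat between 0.005 and 0.012 m and angle between pail's own z axis and vertical below 0.06 rad and linear speed of pail below 0.01 m/s and value of joint hook below 0.004 m); the robot touches nothing.
It fails at once if the hook runs or snaps back faster than 0.10 m/s (pail dropped on the spring, sprung up, or pulled off under load) (velocity of joint hook above 0.1 m/s or velocity of joint hook below -0.1 m/s).
It fails at once if the pail and the scale press on each other with more than 8 N (contact force between pail and scale above 8 N).
It fails at once if the robot knocks the scale (over 3 N) (contact force between any of the arm, the fingers and scale above 3 N).
It fails at once if the pail is tipped by more than 0.5 rad (angle between pail's own z axis and vertical above 0.5 rad).
It fails at once if another thing on the shelf is moved by more than 20 mm (distance of any of dabba, bottle, katori, spoon_rest, salt_jar from where it was at the start of the episode above 0.02 m).
It also fails if it takes over 70 s, if anything falls off the work surface, if the arm or the gripper's body presses on something with over 40 N, if the wrist force passes 120 N, or if a joint passes its speed limit or range.

## Working session

There is one attempt and no reset: what is moved stays moved. The work goes in short steps, Python scripts to look and compute and a shell command to move; the robot and the scene stay as the last step left them, time stands still between calls to the robot, and variables do not carry over. Pictures are saved under pics/ and viewed, at most 12 in all, crops included, and the job is handed in when it is done.

```bash
ls; mkdir -p pics
cat > h.py <<'E'
import numpy as np, cv2
from rig import bot, imaging, order
def cam(n):
    P=imaging.camera_params(n); im,d=imaging.camera(n); return im,d,P
def ray(P,uv):
    K=np.array(P['intrinsics'],float);D=np.array(P['distortion'],float);V=np.array(P['view'],float)
    u=cv2.undistortPoints(np.array(uv,float).reshape(-1,1,2),K,D).reshape(-1,2)
    c=np.c_[u[:,0],-u[:,1],-np.ones(len(u))]
    return -V[:3,:3].T@V[:3,3], c@V[:3,:3]   # origin, dirs (scaled so depth=1)
def onplane(P,uv,z):
    o,d=ray(P,uv); return o+d*((z-o[2])/d[:,2])[:,None]
def atdepth(P,uv,dep):
    o,d=ray(P,uv); return o+d*np.array(dep).reshape(-1,1)
def proj(P,X):
    V=np.array(P['view'],float);c=np.atleast_2d(X)@V[:3,:3].T+V[:3,3]
    return cv2.projectPoints(np.c_[c[:,0],-c[:,1],-c[:,2]],np.zeros(3),np.zeros(3),np.array(P['intrinsics'],float),np.array(P['distortion'],float))[0].reshape(-1,2)
def cloud(P,d):
    v,u=np.mgrid[:d.shape[0],:d.shape[1]]
    return atdepth(P,np.c_[u.ravel(),v.ravel()],d.ravel()).reshape(*d.shape,3)
E
python3 - <<'E'
from h import *
a=[]
for n in('scene','top'):
    im,d,P=cam(n); np.savez('pics/'+n+'0.npz',im=im,d=d); a.append(im)
    o,r=ray(P,[[256,192]]);print(n,o,r)
cv2.imwrite('pics/a.png',cv2.resize(np.vstack(a),None,fx=.78,fy=.78)[...,::-1])
cv2.imwrite('pics/a_scene.png',cv2.resize(a[0],(800,600))[...,::-1]);cv2.imwrite('pics/a_top.png',cv2.resize(a[1],(800,600))[...,::-1])
s=bot.get_obs();print(s)
E
```

```text
pics
scene [1520.90326569 -627.04807673 1352.06662629] [[-0.54835609  0.36976627 -0.7505439 ]]
top [ 387.1826864   -35.93900148 1165.87674865] [[ 0.18984553 -0.02780368 -0.98165601]]
{'time': 0.1, 'joint_pos': array([-1.20951488e+00,  3.07515562e-01,  1.50749904e+00,  1.33970458e-05,
        1.32841166e+00, -7.35000759e-02]), 'joint_vel': array([ 2.47179485e-04, -2.18594823e-03, -3.96527342e-03, -1.45798109e-04,
       -9.22670936e-05, -4.99200322e-04]), 'joint_efforts': array([-2.22586268e-04, -4.58528030e+01, -2.52608389e+01, -1.71377751e-04,
        5.55216873e-03,  1.67742236e-06]), 'tcp_pos': array([ 241.97205267, -520.96382239,  241.47967781]), 'eef_rot': array([[ 9.06963495e-01,  4.21208753e-01, -6.35964854e-04],
       [ 4.21209208e-01, -9.06961877e-01,  1.71983409e-03],
       [ 1.47613294e-04, -1.82770099e-03, -9.99998319e-01]]), 'contact_force': array([ 0.51503019, -0.8057052 , -0.00961212]), 'torque': array([0.01366485, 0.00121387, 0.00774552]), 'finger_force': 0.0, 'grip_width': 85.54356393699132}
```

View pics/a_scene.png

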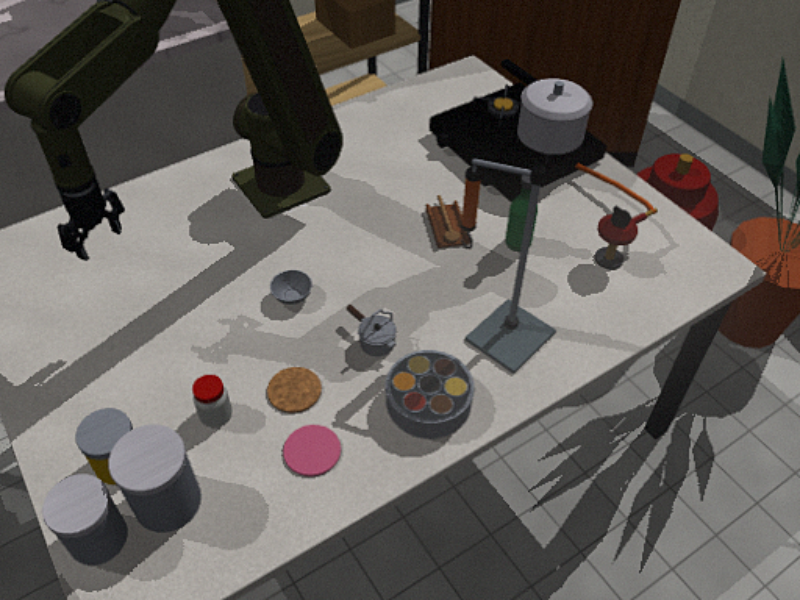

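View pics/a_top.png

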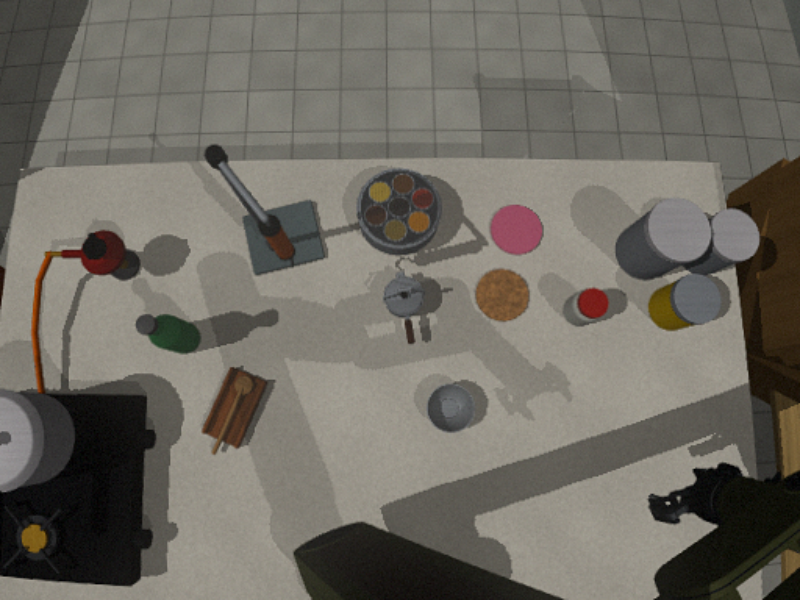

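Candidates: the pail is at scene (377,330) / top (403,297), with its handle at top (409,331). The only thing like it is the katori bowl at top (450,408), which has no handle or bail. For the mat, cork is at top (502,294) / scene (295,389), and the pink disc at top (516,229) is a look-alike. The scale's foot is at top (285,238) and its orange barrel at (277,240). I choose the pail with the bail and handle, and the cork mat.

```bash
cat > m0.py <<'E'
from h import *
S=512/800
top=np.load('pics/top0.npz');sc=np.load('pics/scene0.npz')
Pt=imaging.camera_params('top');Ps=imaging.camera_params('scene')
def blob(im,lo,hi,near):
    hsv=cv2.cvtColor(im,cv2.COLOR_RGB2HSV);m=cv2.inRange(hsv,lo,hi);m=cv2.morphologyEx(m,cv2.MORPH_CLOSE,np.ones((3,3),np.uint8))
    n,l,st,c=cv2.connectedComponentsWithStats(m);
    ok=[i for i in range(1,n) if st[i,4]>12]; i=min(ok,key=lambda i:np.hypot(*(c[i]-np.array(near)*S)))
    return l==i,c[i],st[i]
def two(pt,ps):
    o1,d1=ray(Pt,[pt]);o2,d2=ray(Ps,[ps]);A=np.c_[d1[0],-d2[0]];k=np.linalg.lstsq(A,o2-o1,rcond=None)[0]
    a,b=o1+k[0]*d1[0],o2+k[1]*d2[0];return (a+b)/2,np.linalg.norm(a-b)
for n,z,pt,ps,lo,hi in(('mat',8,(502,294),(295,389),(8,90,90),(22,255,255)),('handle',45,(409,331),(357,313),(0,70,20),(20,255,120)),('barrel',400,(277,240),(470,200),(4,130,40),(14,255,255))):
    mt,ct,st=blob(top['im'],lo,hi,pt);ms,cs,ss=blob(sc['im'],lo,hi,ps)
    print(n,ct/S,st,cs/S,ss,two(ct,cs),onplane(Pt,[ct],z),onplane(Ps,[cs],z))
    for nm,m,P,d in(('t',mt,Pt,top['d']),('s',ms,Ps,sc['d'])):
        v,u=np.nonzero(m);X=atdepth(P,np.c_[u,v],d[v,u]);X=X[d[v,u]>0];print(nm,np.median(X,0),X.min(0),X.max(0),np.linalg.svd(X-X.mean(0),full_matrices=False)[2][0])
# foot plate from depth, plus everything heights
for nm,P,D in(('t',Pt,top),('s',Ps,sc)):
    X=cloud(P,D['d']);
    if nm=='t': print('table z',np.median(X[180:240,180:220,2]),X[151,182])
    hsv=cv2.cvtColor(D['im'],cv2.COLOR_RGB2HSV)
    uv=np.array((300,225) if nm=='t' else (520,330))*S;c=hsv[int(uv[1]),int(uv[0])];print('foot hsv',c,X[int(uv[1]),int(uv[0])])
    m=(D['d']>0)&(X[...,2]>4)&(X[...,2]<20)&(hsv[...,1]>25)&(abs(hsv[...,0].astype(int)-int(c[0]))<15)
    n,l,st,cc=cv2.connectedComponentsWithStats(m.astype(np.uint8));i=min([i for i in range(1,n) if st[i,4]>100],key=lambda i:np.hypot(*(cc[i]-uv)))
    mm=(l==i).astype(np.uint8);cn=max(cv2.findContours(mm,0,2)[0],key=cv2.contourArea);h=cv2.convexHull(cn).reshape(-1,2)
    W=onplane(P,h,12)[:,:2].astype(np.float32);r=cv2.minAreaRect(W);print('foot',nm,st[i],r,cv2.boxPoints(r))
E
python3 m0.py
python3 - <<'E'
from h import *
t=np.load('pics/top0.npz')['im'];s=np.load('pics/scene0.npz')['im']
f=lambda a,x,y,w,h:cv2.resize(a[y:y+h,x:x+w],(400,600) if 0 else (400,300),interpolation=cv2.INTER_CUBIC)
cv2.imwrite('pics/c.png',np.vstack([np.hstack([f(t,220,155,100,75),f(s,200,170,100,75)]),np.hstack([f(t,130,90,100,75),f(s,280,95,100,75)])])[...,::-1])
E
```

```text
mat [501.49041234 294.3825692 ] [305 172  33  34 867] [293.48649539 388.38315217] [171 235  35  28 759] (array([ 622.11076665, -291.29156633,    3.32083419]), np.float64(1.8796207398025888)) [[ 621.58805314 -289.42342096    8.        ]] [[ 624.72726922 -293.25500651    8.        ]]
t [ 622.12095969 -289.38640493    7.07899023] [ 565.8937042  -348.04011567   -3.69828383] [ 679.15483876 -234.54365669   16.06898709] [ 0.30071302 -0.95371048  0.00282715]
s [ 623.80082792 -293.16423205    7.78741207] [ 564.17226392 -348.22607728   -1.21124563] [ 682.5644629  -236.33221263   16.92149756] [0.64159275 0.76702443 0.00568002]
handle [408.75538793 330.57650862] [259 205   6  15  58] [354.63709677 311.29032258] [222 195  11   9  31] (array([538.93144143, -86.05201206,  44.6792146 ]), np.float64(2.5805560332017814)) [[539.48210111 -84.892309    45.        ]] [[538.60497933 -87.34390159  45.        ]]
t [539.30883073 -85.75051971  47.73297588] [515.2464122  -92.34599228  41.1321793 ] [560.98265634 -76.70726094  52.62851279] [-0.98599737 -0.16652338  0.00889646]
s [540.89383406 -89.01454691  47.976
[... 567 characters left out ...]
48.08049647 125.92874299 321.02911891] [314.74791581 110.56790426  -3.7091849 ] [661.60534445 439.69118045 414.81367906] [-0.58007972  0.3963132  -0.71164834]
table z -0.2660371581913523 [643.68808816 117.13683792 364.72380774]
foot hsv [93 28 81] [781.44953349 150.45792205  12.20287497]Traceback (most recent call last):
  File "m0.py", line 25, in <module>
    n,l,st,cc=cv2.connectedComponentsWithStats(m.astype(np.uint8));i=min([i for i in range(1,n) if st[i,4]>100],key=lambda i:np.hypot(*(cc[i]-uv)))
                                                                     ~~~^^^^^^^^^^^^^^^^^^^^^^^^^^^^^^^^^^^^^^^^^^^^^^^^^^^^^^^^^^^^^^^^^^^^^^^^^^^
ValueError: min() iterable argument is empty
```

View pics/c.png

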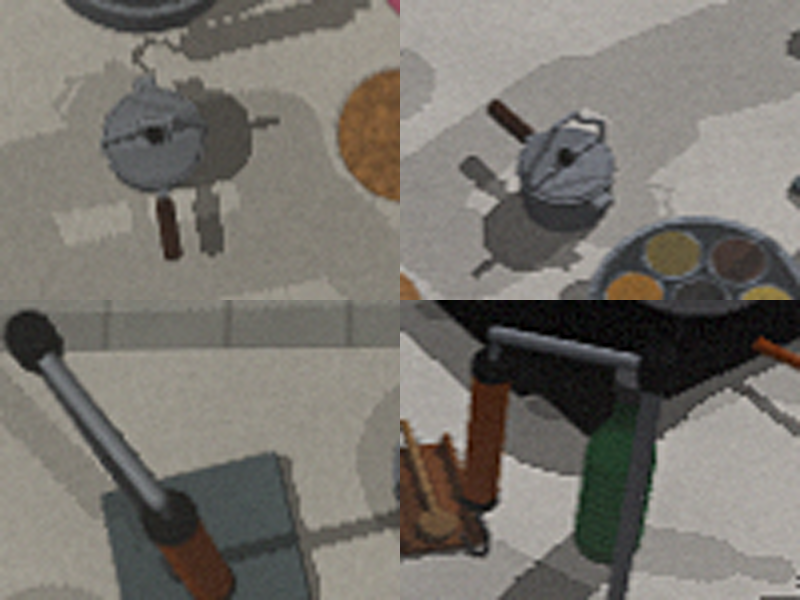

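The crop confirms the pail: handle at (170,228) top-left tile, bail wire across the lid and a dark knob. The scale's tiles show the barrel and foot plate, but the hook isn't resolved yet. Now I'll fit the foot plate and barrel axis.

```bash
cat > m1.py <<'E'
from h import *
from scipy.optimize import least_squares
for nm in('top','scene'):
    P=imaging.camera_params(nm);D=np.load(f'pics/{nm}0.npz');X=cloud(P,D['d']);z=X[...,2];ok=D['d']>0
    hsv=cv2.cvtColor(D['im'],cv2.COLOR_RGB2HSV)
    m=ok&(z>5)&(z<19)&(X[...,0]>600)&(X[...,1]<300)&(X[...,1]>20)&(X[...,0]<900)
    m=cv2.morphologyEx(m.astype(np.uint8),cv2.MORPH_OPEN,np.ones((3,3),np.uint8))
    n,l,st,cc=cv2.connectedComponentsWithStats(m);i=1+np.argmax(st[1:,4]);cn=np.argwhere(l==i)[:,::-1]
    W=onplane(P,cn,12)[:,:2].astype(np.float32);r=cv2.minAreaRect(W);print(nm,'foot',st[i],r,cv2.boxPoints(r).tolist())
    # column points
    c=ok&(z>60)&(z<400)&(X[...,0]>690)&(X[...,0]<850)&(X[...,1]>80)&(X[...,1]<260);Y=X[c];print('col',len(Y),np.median(Y,0))
    b=ok&(z>290)&(z<415)&(abs(X[...,0]-640)<40)&(abs(X[...,1]-124)<40)&(hsv[...,1]>90);Y=X[b]
    f=least_squares(lambda q:np.hypot(Y[:,0]-q[0],Y[:,1]-q[1])-16,[640,124],loss='soft_l1',f_scale=2);print('barrel',len(Y),f.x,np.abs(f.fun).mean())
    # pail lid: points z 50..60
    q=ok&(z>53)&(z<63)&(np.hypot(X[...,0]-613,X[...,1]+75)<50);Y=X[q]
    v,u=np.nonzero(q);rr=cv2.minEnclosingCircle(Y[:,:2].astype(np.float32));print('lid',len(Y),Y.mean(0),rr)
    q=ok&(z>95)&(z<118)&(np.hypot(X[...,0]-613,X[...,1]+75)<50);Y=X[q];print('crest',len(Y),Y.mean(0),Y[:,:2].min(0),Y[:,:2].max(0))
    q=ok&(z>195)&(z<275)&(np.hypot(X[...,0]-640,X[...,1]-124)<40);Y=X[q];print('hook',len(Y),Y[:12])
E
python3 m1.py
```

```text
top foot [172 129  35  40 806] ((764.044921875, 158.80670166015625), (139.1578826904297, 96.33004760742188), 14.96966552734375) [[684.3858642578125, 187.36434936523438], [709.2686767578125, 94.30349731445312], [843.7039794921875, 130.24905395507812], [818.8211669921875, 223.30990600585938]]
col 100 [731.29910697 205.33370066 277.81568492]
barrel 184 [644.58882548 132.42361918] 0.5774371909288576
lid 316 [612.40885215 -74.29709909  55.71081927] ((613.1881713867188, -73.92125701904297), 41.258079528808594)
crest 21 [613.59937576 -74.29816409 107.84432943] [609.20918524 -91.34762282] [618.16665469 -53.94130678]
hook 11 [[648.49204258 132.00775859 221.39206837]
 [645.47656367 131.85103435 221.83012215]
 [646.27398945 129.5695098  218.79816579]
 [642.28705184 131.57634356 222.93494197]
 [642.36260526 128.83922055 222.53852727]
 [638.90322848 131.1663451  224.80510614]
 [638.09047043 127.85711708 227.72694972]
 [634.60865546 130.13566148 230.17638342]
 [633.55798785 126.68110003 234.03361789]
 [631.11434763 129.62474839 232.62505943]
 [631.27629932 126.98071047 231.88886101]]
scene foot [ 
[... 422 characters left out ...]
74228  56.19582656] ((617.550537109375, -78.19667053222656), 43.93793487548828)
crest 21 [616.59116465 -78.4715194  106.50234893] [ 611.27965241 -100.7741508 ] [622.45253821 -57.13304897]
hook 32 [[643.66422802 120.72221182 272.79327841]
 [650.14144974 123.94081149 271.87550566]
 [651.7736488  130.92842395 269.56494555]
 [642.37938918 131.05789415 257.57849399]
 [649.49548054 129.12770059 264.26065997]
 [647.11099152 127.39728073 258.80924743]
 [651.03386975 128.22369846 261.5236685 ]
 [651.5772332  128.18468462 257.52915489]
 [656.5487124  128.08002444 261.58547086]
 [656.61690789 128.46332623 256.98708717]
 [633.40087474 123.38563647 236.35358262]
 [631.51684225 129.24882556 231.73412809]]
```

```bash
cat >> h.py <<'E'
from scipy.spatial.transform import Rotation as Rot
def Rt(yaw,t):
    "tool pose: x along yaw dir, tilted t so that fingers point ahead+down"
    h=np.array([np.cos(yaw),np.sin(yaw),0]);z=np.sin(t)*h+np.array([0,0,-np.cos(t)]);y=np.array([np.sin(yaw),-np.cos(yaw),0])
    return np.c_[np.cross(y,z),y,z]
def delta(p,R):
    "turn (rotvec, tool) first, then shift in the turned tool axes; from measured pose"
    s=bot.get_obs();R0=s['eef_rot'];p0=s['tcp_pos']
    print('t%.2f tcp'%s['time'],p0.round(1),'turn',Rot.from_matrix(R0.T@R).as_rotvec().round(3),'shift in new axes',(R.T@(np.array(p)-p0)).round(1),'in old',(R0.T@(np.array(p)-p0)).round(1),'F',s['contact_force'].round(2),'w',s['grip_width'].round(1))
E
python3 - <<'E'
from h import *
s=bot.get_obs();P=imaging.camera_params('wrist');o,d=ray(P,[[256,192],[400,192],[256,300]])
R=s['eef_rot'];print(R.T@(o-s['tcp_pos']),(d@R),P['intrinsics'])
# grasp target: TCP = grasp point + 8mm*z
R=Rt(.155,.6);delta([440,-110,180],R)
E
```

```text
[  72.705701     -1.29041497 -131.36771425] [[-0.28832104  0.01102994  0.95753542]
 [-0.28805928  0.51331387  0.95759142]
 [-0.64656284  0.01134304  0.85044998]] [[291.2547165    0.         252.80020337]
 [  0.         291.2547165  191.41345007]
 [  0.           0.           1.        ]]Traceback (most recent call last):
  File "<stdin>", line 5, in <module>
  File "h.py", line 28, in delta
    print('t%.2f tcp'%s['time'],p0.round(1),'turn',Rot.from_matrix(R0.T@R).as_rotvec().round(3),'shift in new axes',(R.T@(np.array(p)-p0)).round(1),'in old',(R0.T@(np.array(p)-p0)).round(1),'F',s['contact_force'].round(2),'w',s['grip_width'].round(1))
                                                                                                                                                                                                                                  ^^^^^^^^^^^^^^^^^^^^^
AttributeError: 'float' object has no attribute 'round'
```

```bash
sed -i "s/s\['grip_width'\].round(1)/s['grip_width']/" h.py
python3 - <<'E'
from h import *
R=Rt(.155,.65);delta([430,-110,190],R)
E
```

```text
t0.10 tcp [ 242.  -521.   241.5] turn [-0.093  0.646  0.269] shift in new axes [ 167.2 -377.   191.8] in old [ 343.6 -293.4   52.1] F [ 0.52 -0.81 -0.01] w 85.54356393699132
```

```bash
python3 -m handwheel '[[[60,0,0,0,-0.0155,0.1077,0.0448],[60,0,0,0,-0.0155,0.1077,0.0448],[60,0,0,0,-0.0155,0.1077,0.0448],[60,0,0,0,-0.0155,0.1077,0.0448],[60,0,0,0,-0.0155,0.1077,0.0448],[60,0,0,0,-0.0155,0.1077,0.0448],[60,0,0,0,0,0,0]]]'; python3 -m handwheel '[[[60,14,-31.4,16,0,0,0],[60,14,-31.4,16,0,0,0],[60,14,-31.4,16,0,0,0],[60,14,-31.4,16,0,0,0],[60,14,-31.4,16,0,0,0],[60,14,-31.4,16,0,0,0],[60,14,-31.4,16,0,0,0],[60,14,-31.4,16,0,0,0]]]'; python3 -m handwheel '[[[60,14,-31.4,16,0,0,0],[60,14,-31.4,16,0,0,0],[60,14,-31.4,16,0,0,0],[60,14,-31.4,16,0,0,0],[60,0,0,0,0,0,0],[60,0,0,0,0,0,0]]]'
python3 - <<'E'
from h import *
im,d,P=cam('wrist');np.savez('pics/w1.npz',im=im,d=d,**{'view':P['view']});cv2.imwrite('pics/w1.png',im[...,::-1])
R=Rt(.155,.65);delta([430,-110,190],R)
E
```

```text
time: 0.68
tcp_pos: [239.1, -520.9, 239.4]
eef_rot: [[0.786, 0.149, 0.601], [0.115, -0.989, 0.094], [0.608, -0.005, -0.794]]
contact_force: [-0.8, 0.5, -0.7]
grip_width: 60.0
finger_force: 0.0
time: 1.35
tcp_pos: [368.5, -245.8, 207.8]
eef_rot: [[0.786, 0.156, 0.598], [0.127, -0.988, 0.092], [0.605, 0.004, -0.796]]
contact_force: [1.4, -0.7, 0.6]
grip_width: 60.1
finger_force: 0.0
time: 1.85
tcp_pos: [431.2, -105.7, 190.5]
eef_rot: [[0.785, 0.166, 0.597], [0.134, -0.986, 0.098], [0.605, 0.003, -0.796]]
contact_force: [0.7, -0.5, 0.8]
grip_width: 59.8
finger_force: 0.0
t1.90 tcp [ 431.5 -108.5  190.9] turn [-0.001 -0.001  0.008] shift in new axes [-1.9  1.2 -0.3] in old [-1.9  1.2 -0.3] F [ 0.39 -0.64 -0.57] w 59.99776236542023
```

View pics/w1.png

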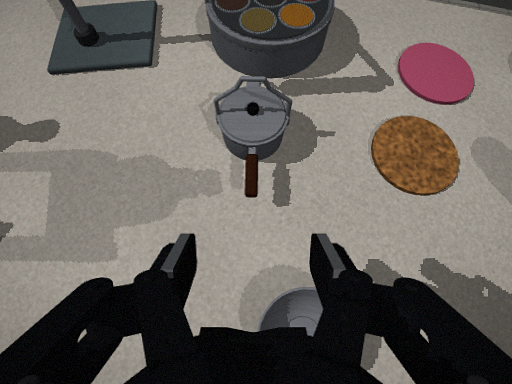

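The wrist view shows the handle at (251,173), the bail crest at about (252,78), the knob at (252,108), the cork mat at (415,153) and the dabba right behind the pail. Next: measure these.

```bash
cat > m2.py <<'E'
import sys
from h import *
def seg(n,d_im,P):
    im,d=d_im;hsv=cv2.cvtColor(im,cv2.COLOR_RGB2HSV);X=cloud(P,d);ok=d>0;z=X[...,2]
    hm=ok&(z>36)&(z<56)&(np.hypot(X[...,0]-539,X[...,1]+87)<45)&(hsv[...,1]>90);Y=X[hm]
    q=cv2.fitLine(Y[:,:2].astype(np.float32),cv2.DIST_HUBER,0,.01,.01).ravel();dr=q[:2]*np.sign(q[0]);t=(Y[:,:2]-q[2:])@dr
    print(n,'handle',len(Y),'yaw %.3f'%np.arctan2(dr[1],dr[0]),'ends',q[2:]+dr*np.percentile(t,1),q[2:]+dr*np.percentile(t,99),'mid',(q[2:]+dr*(np.percentile(t,1)+np.percentile(t,99))/2),'top z',np.percentile(Y[:,2],[50,90]))
    q=ok&(z>53)&(z<63)&(np.hypot(X[...,0]-614,X[...,1]+75)<50);Y=X[q];print('lid',cv2.minEnclosingCircle(Y[:,:2].astype(np.float32)),np.median(Y[:,2]))
    q=ok&(z>104)&(z<118)&(np.hypot(X[...,0]-613,X[...,1]+75)<30);Y=X[q];print('crest',len(Y),np.median(Y,0))
    m=ok&(z>-6)&(z<20)&(np.hypot(X[...,0]-623,X[...,1]+291)<75)&(hsv[...,1]>90);v,u=np.nonzero(m)
    e=onplane(P,np.c_[u,v],8)[:,:2].astype(np.float32);print('mat',cv2.minEnclosingCircle(e),e.mean(0),np.median(X[m][:,2]))
P=imaging.camera_params('wrist');w=np.load('pics/w1.npz');P=dict(P,view=w['view']);seg('wrist',(w['im'],w['d']),P)
for n in('top','scene'):
    w=np.load(f'pics/{n}0.npz');seg(n,(w['im'],w['d']),imaging.camera_params(n))
E
python3 m2.py
```

```text
wrist handle 498 yaw 0.157 ends [513.72166945 -88.95176977] [561.62957189 -81.35763074] mid [537.67562067 -85.15470025] top z [47.33144841 48.29945107]
lid ((612.127197265625, -74.29972839355469), 43.059471130371094) 54.766862676601306
crest 194 [611.39343333 -73.98031782 110.43639638]
mat ((620.0051879882812, -287.98992919921875), 59.276763916015625) [ 617.9424 -287.5683] 7.567336566716165
top handle 36 yaw 0.095 ends [516.20831741 -86.67244669] [560.41332219 -82.46399036] mid [538.3108198  -84.56821852] top z [47.71434404 50.22736962]
lid ((613.1881713867188, -73.92125701904297), 41.258079528808594) 55.48814973568312
crest 16 [613.32303729 -76.93912148 110.44564458]
mat ((622.0623779296875, -289.6998291015625), 57.66535186767578) [ 621.60614 -289.46506] 7.078990231312673
scene handle 21 yaw 0.068 ends [517.21322432 -91.2060662 ] [559.50160023 -88.30738224] mid [538.35741228 -89.75672422] top z [48.69971468 53.01608095]
lid ((617.550537109375, -78.19667053222656), 43.93793487548828) 55.72791879886415
crest 14 [616.45791556 -78.55693368 112.83235176]
mat ((625.3419189453125, -293.6503601074219), 58.91704559326172) [ 625.8511  -293.87503] 7.758552344446798
```

Run:
```python
from h import *
R=Rt(.157,.65);g=np.array([538,-85.5,42]);t=g+8*R[:,2]
delta(t-60*R[:,2],R);delta(t,R)
```

```text
t1.90 tcp [ 431.5 -108.5  190.9] turn [ 0.    -0.001  0.006] shift in new axes [ -3.5  -6.1 132.4] in old [ -3.6  -6.2 132.4] F [ 0.39 -0.64 -0.57] w 59.99776236542023
t1.90 tcp [ 431.5 -108.5  190.9] turn [ 0.    -0.001  0.006] shift in new axes [ -3.5  -6.1 192.4] in old [ -3.6  -6.2 192.4] F [ 0.39 -0.64 -0.57] w 59.99776236542023
```

```bash
python3 -m handwheel '[[[60,-0.9,-1.5,33,0,0,0.006],[60,-0.9,-1.5,33,0,0,0],[60,-0.9,-1.5,33,0,0,0],[60,-0.9,-1.5,33,0,0,0],[60,0,0,20,0,0,0],[60,0,0,20,0,0,0],[60,0,0,10,0,0,0],[60,0,0,0,0,0,0]]]'
python3 - <<'E'
from h import *
R=Rt(.157,.65);g=np.array([538,-85.5,42]);t=g+8*R[:,2]
delta(t,R)
im,d,P=cam('wrist');cv2.imwrite('pics/w2.png',im[100:][...,::-1])
E
```

```text
time: 2.57
tcp_pos: [530.5, -93.0, 57.7]
eef_rot: [[0.784, 0.149, 0.602], [0.115, -0.989, 0.094], [0.609, -0.004, -0.793]]
contact_force: [0.1, -0.1, -0.4]
grip_width: 60.1
finger_force: 0.0
t2.57 tcp [530.5 -93.   57.7] turn [ 0.002 -0.005 -0.009] shift in new axes [-2.7 -6.3 25.7] in old [-2.9 -6.3 25.6] F [ 0.06 -0.13 -0.44] w 60.11322860448944
```

View pics/w2.png

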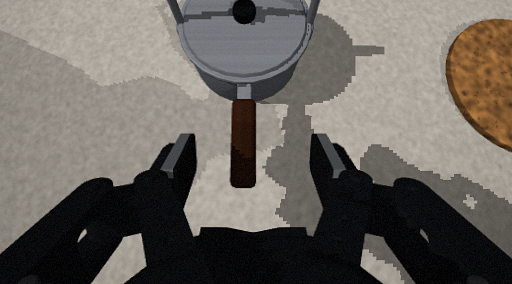

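The handle (243,143 in the crop) lies between the fingers, about 6 mm to the left, which agrees with the numbers.

```bash
python3 -m handwheel '[[[60,-1,-3,0,0,0,0],[60,0,-2,0,0,0,0],[60,0,0,0,0,0,0],[60,0,0,0,0,0,0]]]' >/dev/null
python3 - <<'E'
from h import *
R=Rt(.157,.65);g=np.array([538,-85.5,42]);t=g+8*R[:,2]
delta(t,R)
E
```

```text
t2.95 tcp [527.  -85.5  59.7] turn [ 0.001 -0.007 -0.006] shift in new axes [-2.   1.7 28.6] in old [-2.2  1.7 28.6] F [0.17 0.12 0.97] w 60.02734623431414
```

```bash
python3 -m handwheel '[[[60,-1,0.5,9.5,0,0,0],[60,-1,0.6,9.5,0,0,0],[60,0,0.6,9.6,0,0,0],[60,0,0,0,0,0,0],[60,0,0,0,0,0,0]]]' >/dev/null
python3 - <<'E'
from h import *
R=Rt(.157,.65);g=np.array([538,-85.5,42]);t=g+8*R[:,2]
delta(t,R)
E
python3 -m handwheel '[[[10,0,0,0,0,0,0],[10,0,0,0,0,0,0],[10,0,0,0,0,0,0],[10,0,0,0,0,0,0],[10,0,0,0,0,0,0],[10,0,0,0,0,0,0],[10,0,0,0,0,0,0],[10,0,0,0,0,0,0]]]' 95
```

```text
t3.37 tcp [543.2 -84.4  35.1] turn [-0.    -0.006 -0.006] shift in new axes [-0.1  0.3 -0.7] in old [-0.1  0.3 -0.7] F [ 0.59  0.26 -0.93] w 59.69294080299705
time: 4.03
tcp_pos: [543.2, -84.7, 35.5]
eef_rot: [[0.783, 0.151, 0.603], [0.118, -0.988, 0.095], [0.611, -0.003, -0.792]]
contact_force: [-3.4, -2.0, 6.3]
grip_width: 12.3
finger_force: 92.7
```

```bash
python3 -m handwheel '[[[10,3,0,-4,0,0,0],[10,6,0,-8,0,0,0],[10,6,0,-8,0,0,0],[10,6,0,-8,0,0,0],[10,3,0,-4,0,0,0],[10,0,0,0,0,0,0],[10,0,0,0,0,0,0],[10,0,0,0,0,0,0]]]'
python3 - <<'E'
from h import *
im,d,P=cam('wrist');cv2.imwrite('pics/w3.png',im[...,::-1]);np.savez('pics/w3.npz',im=im,d=d,view=P['view'])
s=bot.get_obs();print(s['contact_force'],s['torque'],s['tcp_pos'])
X=cloud(P,d);z=X[...,2];Y=X[(d>0)&(z>60)&(np.hypot(X[...,0]-613,X[...,1]+75)<60)]
T=(Y-s['tcp_pos'])@s['eef_rot'];print(Y[:,2].max(),len(Y))
c=Y[Y[:,2]>np.percentile(Y[:,2],99.5)-6];print('crest',np.median(c,0))
l=Y[(Y[:,2]<np.median(Y[:,2])+4)&(Y[:,2]>np.median(Y[:,2])-4)];q=np.linalg.svd(l-l.mean(0),full_matrices=False)[2][2];print('lid normal',q,l.mean(0))
E
```

```text
time: 4.7
tcp_pos: [542.0, -84.6, 74.0]
eef_rot: [[0.785, 0.152, 0.601], [0.118, -0.988, 0.096], [0.608, -0.004, -0.794]]
contact_force: [0.4, 0.2, -4.7]
grip_width: 12.3
finger_force: 92.9
[ 0.68841899 -0.09428722 -4.01324166] [-0.17837614  0.99049752  0.01667435] [541.98112236 -84.52414626  73.94051081]
151.08587162144931 21571
crest [611.16006211 -73.02473795 148.47357446]
lid normal [-0.00420212 -0.00244474  0.99998818] [605.6599026  -73.84210895  92.16372735]
```

View pics/w3.png

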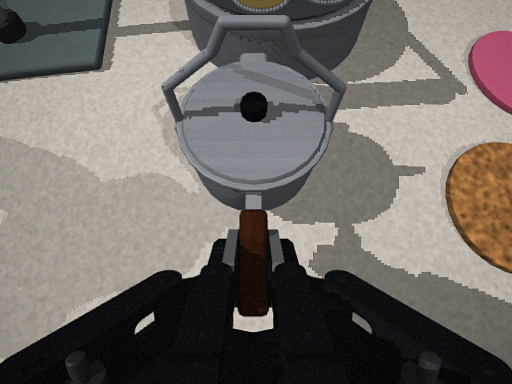

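Lifted level: lid flat, crest at about (255,20), handle held between the pads at (253,260). The load reads about 4.3 N. Now raise and carry it to in front of the hook.

```bash
cat >> h.py <<'E'
CR=np.array([69.2,11.5,74.4]); YP=.157   # crest-TCP in world at pail yaw YP (tool tilt as held)
def tcp_for(crest,yaw):
    a=yaw-YP;return np.array(crest)-np.array([[np.cos(a),-np.sin(a),0],[np.sin(a),np.cos(a),0],[0,0,1]])@CR
E
python3 - <<'E'
from h import *
yaw=.25
p=tcp_for([611,-74,246],YP);delta(p,bot.get_obs()['eef_rot'])
s=bot.get_obs();Rn=Rot.from_rotvec([0,0,yaw-YP]).as_matrix()@s['eef_rot']
c=np.array([643.9,131.4,246])-75*np.array([np.cos(yaw),np.sin(yaw),0]);print(c)
delta(tcp_for(c,yaw),Rn)
E
```

```text
t4.75 tcp [542.  -84.5  73.9] turn [0. 0. 0.] shift in new axes [ 59.2   0.5 -77.7] in old [ 59.2   0.5 -77.7] F [ 0.69 -0.09 -4.01] w 12.600333588298591
[571.23156837 112.84470306 246.        ]
t4.75 tcp [542.  -84.5  73.9] turn [ 0.057 -0.    -0.074] shift in new axes [  63.8 -183.9  -73.1] in old [  50.3 -183.7  -83.5] F [ 0.69 -0.09 -4.01] w 12.600333588298591
```

```bash
python3 -m handwheel '[[[10,4,0,-5,0,0,0],[10,9,0,-12,0,0,0],[10,11,0,-15,0,0,0],[10,11,0,-15,0,0,0],[10,11,0,-14,0,0,0],[10,9,0,-12,0,0,0],[10,4,0,-5,0,0,0],[10,0,0,0,0,0,0]]]' >/dev/null
python3 -m handwheel '[[[10,0,-6,0,0,0,0],[10,-1,-14,-1,0,0,0],[10,-1,-20,-1,0,0,0],[10,-1,-22,-1,0,0,0],[10,-1,-22,-1,0,0,0],[10,-1,-22,-1,0,0,0],[10,-1,-22,-1,0,0,0],[10,-1,-22,0,0,0,0]]]' >/dev/null
python3 -m handwheel '[[[10,-1,-18,0,0,0,0],[10,-1,-11,0,0,0,0],[10,0,-5,0,0,0,0],[10,0,0,0,0.019,0,-0.025],[10,0,0,0,0.019,0,-0.025],[10,0,0,0,0.019,0,-0.024],[10,0,0,0,0,0,0],[10,0,0,0,0,0,0]]]'
python3 - <<'E'
from h import *
im,d,P=cam('wrist');cv2.imwrite('pics/w4.png',im[...,::-1]);np.savez('pics/w4.npz',im=im,d=d,view=P['view'])
yaw=.25;c=np.array([643.9,131.4,246])-75*np.array([np.cos(yaw),np.sin(yaw),0])
delta(tcp_for(c,yaw),Rt(yaw,.65))
E
```

```text
time: 6.75
tcp_pos: [501.7, 95.1, 170.3]
eef_rot: [[0.774, 0.233, 0.588], [0.182, -0.972, 0.146], [0.606, -0.006, -0.795]]
contact_force: [-0.6, 0.5, -4.9]
grip_width: 12.8
finger_force: 93.1
t6.80 tcp [501.9  95.1 170.5] turn [ 0.004 -0.002 -0.014] shift in new axes [1.8 0.5 0. ] in old [1.8 0.5 0. ] F [-0.61 -0.07 -4.56] w 12.548466625610672
```

View pics/w4.png

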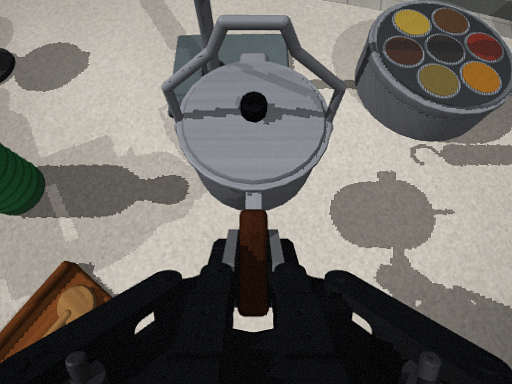

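The hook is above the wrist camera's field; the column is visible at (205,10) and the foot at (230,60). I'll measure hook versus crest in the fixed cameras instead.

```bash
cat > m3.py <<'E'
import sys
from h import *
from scipy.optimize import least_squares
tag=sys.argv[1];s=bot.get_obs();a=Rot.from_rotvec([0,0,float(sys.argv[2])-YP]).as_matrix();ck=s['tcp_pos']+a@CR;print('kin crest',ck)
til=[]
for nm in('top','scene'):
    im,d,P=cam(nm);X=cloud(P,d);z=X[...,2];ok=d>0;hsv=cv2.cvtColor(im,cv2.COLOR_RGB2HSV)
    np.savez(f'pics/{nm}{tag}.npz',im=im,d=d)
    b=ok&(z>290)&(z<415)&(np.hypot(X[...,0]-643,X[...,1]-131)<35)&(hsv[...,1]>90);Y=X[b]
    f=least_squares(lambda q:np.hypot(Y[:,0]-q[0],Y[:,1]-q[1])-16,[640,124],loss='soft_l1',f_scale=2);print(nm,'barrel',len(Y),f.x)
    q=ok&(z>ck[2]-6)&(z<ck[2]+10)&(np.hypot(X[...,0]-ck[0],X[...,1]-ck[1])<25);Y=X[q];print(' crest',len(Y),Y.mean(0),Y.min(0),Y.max(0))
    q=ok&(z>205)&(z<278)&(np.hypot(X[...,0]-643,X[...,1]-131)<32);Y=X[q];print(' hook',len(Y));print(Y[np.argsort(Y[:,2])].round(0).astype(int).tolist())
    u,v=proj(P,[[620,125,250]])[0].astype(int);til.append(cv2.resize(im[v-38:v+37,u-50:u+50],(400,300),interpolation=cv2.INTER_CUBIC));print(' crop at',u-50,v-38)
cv2.imwrite(f'pics/hook{tag}.png',np.hstack(til)[...,::-1])
E
python3 m3.py 1 .25
```

```text
kin crest [569.73550871 112.98075442 244.93115241]
top barrel 185 [644.53516775 132.39622511]
 crest 22 [572.00906295 113.32222085 245.16082987] [567.01171717  96.88237603 239.01575402] [575.62544957 126.92285098 248.72281539]
 hook 11
[[642, 129, 223], [645, 129, 223], [648, 132, 224], [645, 131, 224], [642, 131, 225], [639, 128, 225], [639, 131, 226], [634, 127, 231], [631, 130, 233], [631, 127, 233], [634, 130, 234]]
 crop at 136 134
scene barrel 252 [643.17914702 130.99079511]
 crest 15 [575.49095568 107.67970838 245.26565708] [567.72292089  93.11777872 240.69201907] [581.78816921 124.73978573 250.05030437]
 hook 32
[[644, 129, 219], [644, 128, 224], [652, 131, 225], [643, 125, 225], [651, 128, 226], [634, 128, 226], [639, 124, 227], [641, 127, 227], [656, 131, 228], [632, 125, 230], [632, 129, 232], [636, 126, 233], [658, 130, 235], [663, 130, 239], [636, 121, 239], [654, 132, 240], [657, 134, 241], [661, 131, 241], [652, 133, 242], [657, 133, 246], [656, 130, 251], [659, 131, 254], [651, 128, 257], [653, 131, 257], [648, 131, 258], [643, 130, 258], [647, 128, 259], [650, 128, 265], [652, 122, 274], [654, 125, 275], [645, 119, 275], [657, 127, 276]]
 crop at 243 109
```

View pics/hook1.png

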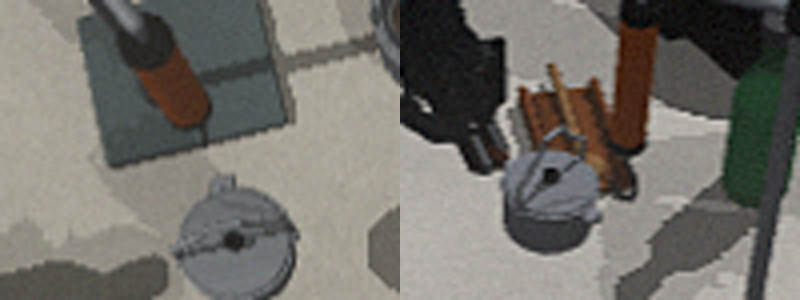

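The left tile shows the hook tip below the barrel end at (205,140), with the crest in line with it. The right tile shows the hook at (625,185) and the crest at (565,130). The offset to the seat is about 74 mm forward and about 1 mm left. Approach to 30 mm short, then re-measure.

```bash
python3 -m handwheel '[[[10,2,0,1.5,0,0,0],[10,6,-0.3,4.6,0,0,-0.003],[10,7,-0.4,5.3,0,0,-0.003],[10,7.5,-0.3,5.5,0,0,0],[10,6.5,0,5,0,0,0],[10,4.5,0,3.5,0,0,0],[10,1.5,0,1,0,0,0],[10,0,0,0,0,0,0]]]'
python3 m3.py 2 .25
```

```text
time: 7.57
tcp_pos: [545.9, 106.6, 172.4]
eef_rot: [[0.77, 0.24, 0.592], [0.19, -0.971, 0.146], [0.609, 0.0, -0.793]]
contact_force: [0.2, -0.4, -4.6]
grip_width: 12.2
finger_force: 93.1
kin crest [613.69977921 124.46511804 246.82268103]
top barrel 185 [644.65836899 132.25810384]
 crest 21 [615.95325664 124.38771934 247.28227376] [611.11229757 110.88531352 243.21411987] [619.38183089 137.53563092 250.63922446]
 hook 32
[[646, 132, 220], [645, 129, 223], [642, 129, 223], [648, 132, 223], [639, 128, 225], [638, 131, 227], [641, 131, 227], [634, 127, 234], [633, 129, 235], [630, 126, 235], [630, 129, 235], [621, 109, 239], [612, 139, 241], [617, 119, 244], [619, 111, 245], [617, 135, 245], [619, 124, 245], [613, 127, 247], [616, 132, 247], [613, 129, 247], [616, 116, 247], [613, 138, 247], [619, 113, 248], [613, 135, 248], [619, 116, 248], [619, 118, 248], [616, 129, 249], [618, 121, 249], [616, 126, 249], [615, 121, 250], [615, 123, 251], [613, 131, 251]]
 crop at 136 134
scene barrel 251 [643.42192152 130.94761207]
 crest 13 [618.08476671 121.09365256 246.48703326] [614.00138698 109.7
[... 222 characters left out ...]
9], [641, 122, 230], [638, 124, 230], [656, 132, 232], [636, 126, 232], [658, 134, 233], [635, 122, 234], [621, 108, 235], [632, 124, 235], [635, 126, 236], [659, 132, 239], [614, 138, 241], [618, 134, 241], [615, 128, 242], [652, 133, 242], [659, 132, 243], [652, 137, 245], [624, 110, 245], [614, 129, 245], [659, 128, 246], [652, 133, 246], [621, 111, 247], [658, 132, 247], [620, 116, 247], [618, 130, 248], [615, 132, 249], [615, 124, 249], [619, 121, 249], [618, 117, 250], [621, 111, 250], [653, 132, 252], [651, 129, 256], [646, 128, 258], [654, 130, 259], [649, 130, 259], [645, 129, 261], [649, 129, 264], [652, 131, 269], [649, 125, 270], [654, 125, 275], [646, 119, 275]]
 crop at 243 109
```

View pics/hook2.png

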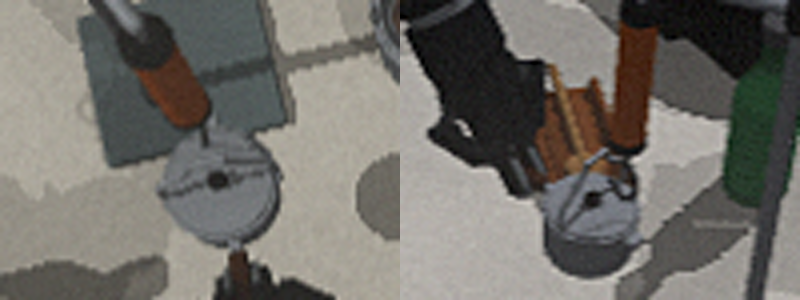

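Crest now about 28.5 mm short, about 1 mm to the right, and about 21 mm above the seat: lined up on the hook. Go in slowly, 2 mm lower.

```bash
python3 -m handwheel '[[[10,0.5,-0.3,3,0,0,0],[10,3.5,-0.3,3,0,0,0],[10,4,-0.4,3,0,0,0],[10,4,0,3,0,0,0],[10,4,0,3,0,0,0],[10,3.5,0,2.5,0,0,0],[10,2,0,1.3,0,0,0],[10,0,0,0,0,0,0]]]'
python3 -m handwheel '[[[10,0,0,0,0,0,0],[10,0,0,0,0,0,0]]]'
python3 m3.py 3 .255
```

```text
time: 8.33
tcp_pos: [573.9, 114.3, 170.9]
eef_rot: [[0.769, 0.24, 0.592], [0.19, -0.971, 0.146], [0.61, 0.0, -0.792]]
contact_force: [-0.3, -0.8, -4.6]
grip_width: 12.5
finger_force: 93.1
time: 8.5
tcp_pos: [572.5, 114.2, 170.4]
eef_rot: [[0.77, 0.24, 0.591], [0.19, -0.971, 0.146], [0.609, -0.0, -0.793]]
contact_force: [-0.3, -0.4, -4.3]
grip_width: 12.2
finger_force: 93.1
kin crest [640.28213681 132.40750879 244.80607896]
top barrel 187 [644.56502964 132.43449661]
 crest 10 [643.47124053 127.91169721 244.65264017] [639.31943461 117.08076397 243.05728021] [647.92076745 144.20003937 247.80366379]
 hook 45
[[652, 101, 219], [635, 160, 220], [648, 104, 220], [646, 132, 221], [646, 129, 221], [642, 132, 222], [648, 101, 222], [642, 129, 224], [639, 131, 224], [637, 162, 224], [650, 104, 224], [636, 159, 225], [647, 106, 226], [636, 156, 227], [647, 109, 227], [638, 128, 227], [650, 106, 227], [649, 109, 227], [635, 153, 228], [638, 156, 229], [646, 111, 229], [632, 130, 231], [637, 150, 231], [637, 152, 231], [634, 130, 231], [648, 111, 232], [645, 113, 232], [645, 116, 233], [648, 113, 
[... 819 characters left out ...]
2], [651, 107, 233], [646, 114, 234], [651, 111, 235], [641, 146, 235], [658, 129, 236], [633, 124, 236], [646, 118, 236], [651, 115, 237], [663, 130, 239], [659, 132, 239], [646, 118, 240], [641, 146, 240], [649, 120, 242], [644, 135, 243], [657, 129, 243], [642, 132, 243], [647, 129, 244], [647, 120, 245], [660, 131, 245], [651, 134, 245], [647, 125, 247], [643, 127, 247], [641, 141, 247], [645, 122, 247], [658, 132, 247], [648, 116, 247], [657, 129, 249], [657, 133, 250], [653, 131, 253], [653, 131, 257], [653, 127, 260], [651, 129, 261], [648, 131, 262], [650, 125, 263], [647, 127, 264], [654, 129, 272], [652, 126, 273], [645, 119, 275], [654, 121, 276], [655, 140, 276]]
 crop at 243 109
```

The bail's legs straddle the hook: leg midpoint (643.2,130.8) against the seat at about (644,131.5), with the wire at +19. Lower slowly.

```bash
M='python3 -m handwheel'; python3 -m handwheel '[[[10,-1.8,0,2.4,0,0,0],[10,-1.8,0,2.4,0,0,0],[10,-1.8,0,2.4,0,0,0],[10,-1.8,0,2.4,0,0,0],[10,-1.8,0,2.4,0,0,0],[10,-1.2,0,1.6,0,0,0],[10,-1.2,0,1.6,0,0,0],[10,-1.2,0,1.6,0,0,0]]]';  python3 -m handwheel '[[[10,-1.2,0,1.6,0,0,0],[10,-1.2,0,1.6,0,0,0],[10,-1.2,0,1.6,0,0,0],[10,-1.2,0,1.6,0,0,0],[10,-1.2,0,1.6,0,0,0],[10,-1.2,0,1.6,0,0,0],[10,-1.2,0,1.6,0,0,0],[10,0,0,0,0,0,0]]]'
python3 - <<'E'
from h import *
for i in range(3):
    im,d,P=cam('top');s=bot.get_obs();print(s['contact_force'],s['torque'],s['tcp_pos'])
E
```

```text
time: 9.27
tcp_pos: [573.2, 114.0, 149.7]
eef_rot: [[0.77, 0.239, 0.592], [0.19, -0.971, 0.145], [0.61, 0.0, -0.793]]
contact_force: [-0.0, 0.7, -3.6]
grip_width: 12.3
finger_force: 93.1
time: 9.93
tcp_pos: [573.6, 113.8, 135.7]
eef_rot: [[0.77, 0.239, 0.592], [0.19, -0.971, 0.145], [0.61, 0.001, -0.793]]
contact_force: [1.1, 0.4, -2.6]
grip_width: 12.7
finger_force: 93.2
[ 0.73176749  0.34822452 -3.31826705] [-0.1855391   0.72280517  0.01733876] [573.6920512  113.88272091 135.91666592]
[ 0.00429123 -0.32863675 -2.71868838] [-0.2140557   0.77206148 -0.03687624] [573.75281315 113.91139531 136.02393736]
[-0.13023627 -0.46436174 -2.84155074] [-0.24342647  0.7321681  -0.03819237] [573.70305322 113.92103773 136.02400787]
```

```bash
python3 -m handwheel '[[[10,-1.5,0,2,0,0,0],[10,-1.8,0,2.4,0,0,0],[10,-1.8,0,2.4,0,0,0],[10,-1.8,0,2.4,0,0,0],[10,-1.8,0,2.4,0,0,0],[10,-1.8,0,2.4,0,0,0],[10,-1.8,0,2.4,0,0,0],[10,-1.5,0,2,0,0,0]]]'>/dev/null;  python3 -m handwheel '[[[10,-1.2,0,1.6,0,0,0],[10,-1.2,0,1.6,0,0,0],[10,-1.2,0,1.6,0,0,0],[10,-1.2,0,1.6,0,0,0],[10,-1.2,0,1.6,0,0,0],[10,-0.6,0,0.8,0,0,0],[10,0,0,0,0,0,0],[10,0,0,0,0,0,0]]]'
cat > f.py <<'E'
from h import *
F=[];T=[]
for i in range(8):
    imaging.camera('top');s=bot.get_obs();F.append(s['contact_force']);T.append(s['torque'])
print(s['time'],np.mean(F,0).round(2),np.std(F,0).round(2),np.mean(T,0).round(3),s['tcp_pos'].round(1),'crest z',s['tcp_pos'][2]+CR[2])
E
python3 f.py
```

```text
time: 11.42
tcp_pos: [574.2, 114.2, 102.1]
eef_rot: [[0.769, 0.239, 0.592], [0.19, -0.971, 0.146], [0.61, 0.0, -0.792]]
contact_force: [-0.2, -0.1, -1.4]
grip_width: 12.6
finger_force: 93.3
11.8167 [ 0.67 -0.3  -0.84] [0.43 0.61 0.53] [-0.127  0.373 -0.091] [574.  114.3 101.8] crest z 176.24738804176923
```

```bash
sed -i 's/range(8)/range(16)/' f.py; python3 -m handwheel '[[[10,-1.2,0,1.6,0,0,0],[10,-1.2,0,1.6,0,0,0],[10,-1.2,0,1.6,0,0,0],[10,-1.2,0,1.6,0,0,0],[10,-1.2,0,1.6,0,0,0],[10,-1.2,0,1.6,0,0,0],[10,0,0,0,0,0,0],[10,0,0,0,0,0,0]]]' >/dev/null; python3 f.py
```

```text
13.2833 [ 1.5  -0.52 -0.34] [0.32 0.61 0.51] [-0.132  0.231 -0.178] [574.  114.4  89.7] crest z 164.11010153993237
```

```bash
python3 -m handwheel '[[[10,-0.3,0,1.6,0,0,0],[10,-0.3,0,1.6,0,0,0],[10,-0.9,0,1.2,0,0,0],[10,-0.7,0,0.9,0,0,0],[10,0,0,0,0,0,0],[10,0,0,0,0,0,0]]]' >/dev/null; python3 f.py
```

```text
14.5833 [-2.98 -1.25 -0.09] [0.76 0.52 0.48] [-0.144  0.429 -0.102] [575.1 114.7  84. ] crest z 158.38812706533892
```

```bash
python3 -m handwheel '[[[10,-0.3,0,-0.2,0,0,0],[10,-0.3,0,-0.2,0,0,0],[10,0,0,0,0,0,0],[10,0,0,0,0,0,0]]]' >/dev/null; python3 f.py
```

```text
15.7167 [-1.4  -0.8   0.19] [0.56 0.45 0.5 ] [-0.116  0.337 -0.079] [574.7 114.6  84.1] crest z 158.5285772160808
```

```bash
python3 -m handwheel '[[[10,-0.3,0,-0.2,0,0,0],[10,0,0,0,0,0,0],[10,0,0,0,0,0,0]]]' >/dev/null; python3 f.py; python3 -m handwheel '[[[10,0,0,0,0,0,0],[10,0,0,0,0,0,0],[10,0,0,0,0,0,0],[10,0,0,0,0,0,0]]]' 40;python3 -m handwheel '[[[10,0,0,0,0,0,0],[10,0,0,0,0,0,0],[10,0,0,0,0,0,0],[10,0,0,0,0,0,0]]]' 20
```

```text
16.7667 [ 0.7  -0.39  0.05] [0.44 0.38 0.47] [-0.075  0.199 -0.092] [574.4 114.5  84.1] crest z 158.48424343997232
time: 17.1
tcp_pos: [574.3, 114.5, 84.1]
eef_rot: [[0.77, 0.24, 0.592], [0.19, -0.971, 0.146], [0.609, -0.0, -0.793]]
contact_force: [2.0, -0.4, 0.8]
grip_width: 12.3
finger_force: 93.6
time: 17.43
tcp_pos: [574.3, 114.5, 84.1]
eef_rot: [[0.77, 0.24, 0.592], [0.19, -0.971, 0.146], [0.609, -0.0, -0.793]]
contact_force: [2.2, 0.1, 1.1]
grip_width: 12.2
finger_force: 93.6
```

```bash
python3 -m handwheel '[[[18,0,0,0,0,0,0],[45,0,0,0,0,0,0],[45,0,0,0,0,0,0],[45,0,0,0,0,0,0],[45,0,0,0,0,0,0],[45,0,0,0,0,0,0]]]' 20
python3 - <<'E'
from h import *
ps=[]
for i in range(10):
    im,d,P=cam('wrist');X=cloud(P,d);z=X[...,2];hsv=cv2.cvtColor(im,cv2.COLOR_RGB2HSV)
    Y=X[(d>0)&(z>100)&(np.hypot(X[...,0]-643,X[...,1]-132)<60)&(z<175)];h=X[(d>0)&(hsv[...,1]>90)&(z>70)&(z<115)&(np.hypot(X[...,0]-571,X[...,1]-114)<40)]
    c=Y[Y[:,2]>148];print(bot.get_obs()['time'],'lid z',np.median(Y[Y[:,2]<120][:,2]).round(1),'crest',np.median(c,0).round(1),'handle',np.median(h,0).round(1))
cv2.imwrite('pics/w5.png',im[...,::-1])
s=bot.get_obs();print(s['contact_force'],s['grip_width'],s['tcp_pos'])
E
```

```text
time: 17.93
tcp_pos: [574.1, 114.5, 83.9]
eef_rot: [[0.77, 0.24, 0.591], [0.19, -0.971, 0.146], [0.609, 0.0, -0.793]]
contact_force: [0.1, -0.4, -0.1]
grip_width: 44.9
finger_force: 0.0
17.9833 lid z 105.6 crest [641.  129.9 161.1] handle [567.2 114.4  98.3]
18.0333 lid z 105.5 crest [641.2 129.8 161.1] handle [567.3 114.4  98.2]
18.0833 lid z 105.5 crest [641.2 129.8 161.1] handle [567.4 114.4  98.2]
18.1333 lid z 105.5 crest [641. 130. 161.] handle [567.6 114.4  98.2]
18.1833 lid z 105.5 crest [641.1 129.9 161.1] handle [567.5 114.4  98.3]
18.2333 lid z 105.5 crest [641.1 130.  161. ] handle [567.5 114.4  98.2]
18.2833 lid z 105.5 crest [641.  129.9 161. ] handle [567.4 114.4  98.2]
18.3333 lid z 105.5 crest [641.1 130.  161. ] handle [567.4 114.5  98.2]
18.3833 lid z 105.5 crest [641.1 130.1 161. ] handle [567.4 114.5  98.2]
18.4333 lid z 105.5 crest [641.1 130.1 161. ] handle [567.3 114.4  98.2]
[-0.50595744  0.45131686  0.22533175] 44.90906097478359 [574.27029441 114.48520079  84.04271107]
```

View pics/w5.png

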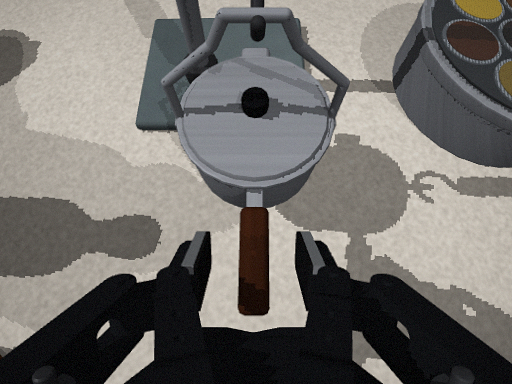

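The pail hangs still and level, crest in the hook at about (256,18). The handle at (254,260) is clear of both pads at (205,250) and (303,250). Wait for the reading, then re-grip.

```bash
for i in 1 2 3 4; do python3 -m handwheel '[[[45,0,0,0,0,0,0],[45,0,0,0,0,0,0],[45,0,0,0,0,0,0],[45,0,0,0,0,0,0],[45,0,0,0,0,0,0],[45,0,0,0,0,0,0],[45,0,0,0,0,0,0],[45,0,0,0,0,0,0]]]' >/dev/null; done
python3 -m handwheel '[[[30,0,0,0,0,0,0],[30,0,0,0,0,0,0],[22,0,0,0,0,0,0],[18,0,0,0,0,0,0],[16,0,0,0,0,0,0],[10,0,0,0,0,0,0],[10,0,0,0,0,0,0],[10,0,0,0,0,0,0]]]' 95; sed -i 's/range(16)/range(6)/' f.py; python3 f.py
```

```text
time: 21.77
tcp_pos: [574.2, 114.3, 83.9]
eef_rot: [[0.77, 0.239, 0.591], [0.19, -0.971, 0.146], [0.609, -0.0, -0.793]]
contact_force: [0.5, -1.3, -0.2]
grip_width: 12.6
finger_force: 92.4
22.0667 [-0.16 -1.21 -0.06] [0.43 0.74 0.32] [-0.137  0.293 -0.206] [574.2 114.3  84. ] crest z 158.35774000085422
```

```bash
python3 -m handwheel '[[[10,0.9,0,-1.2,0,0,0],[10,1.5,0,-2,0,0,0],[10,1.8,0,-2.4,0,0,0],[10,1.8,0,-2.4,0,0,0],[10,1.8,0,-2.4,0,0,0],[10,1.8,0,-2.4,0,0,0],[10,1.8,0,-2.4,0,0,0],[10,1.8,0,-2.4,0,0,0]]]' | grep -E 'tcp|contact'; for i in 1; do python3 -m handwheel '[[[10,1.8,0,-2.4,0,0,0],[10,1.8,0,-2.4,0,0,0],[10,1.8,0,-2.4,0,0,0],[10,1.8,0,-2.4,0,0,0],[10,1.8,0,-2.4,0,0,0],[10,1.8,0,-2.4,0,0,0],[10,1.8,0,-2.4,0,0,0],[10,1.8,0,-2.4,0,0,0]]]'| grep -E 'tcp|contact'; done;  python3 -m handwheel '[[[10,1.8,0,-2.4,0,0,0],[10,1.8,0,-2.4,0,0,0],[10,1.8,0,-2.4,0,0,0],[10,1.8,0,-2.4,0,0,0],[10,1.2,0,-1.6,0,0,0],[10,1.2,0,-1.6,0,0,0],[10,1.2,0,-1.6,0,0,0],[10,1.2,0,-1.6,0,0,0]]]'| grep -E 'tcp|contact'; python3 f.py
```

```text
tcp_pos: [573.9, 114.3, 106.1]
contact_force: [1.0, -0.8, -1.2]
tcp_pos: [573.4, 114.4, 129.8]
contact_force: [1.3, -1.4, -2.5]
tcp_pos: [572.0, 114.8, 148.9]
contact_force: [1.1, 0.2, -4.6]
24.3667 [-0.22  0.08 -3.62] [0.35 0.68 0.32] [-0.234  0.912 -0.007] [572.6 114.5 149.3] crest z 223.65698462730904
```

```bash
python3 -m handwheel '[[[10,1.2,0,-1.6,0,0,0],[10,1.5,0,-2,0,0,0],[10,2.1,0,-2.8,0,0,0],[10,2.1,0,-2.8,0,0,0],[10,2.1,0,-2.8,0,0,0],[10,2.1,0,-2.8,0,0,0],[10,1.3,0,-1.7,0,0,0],[10,0.6,0,-0.8,0,0,0]]]' >/dev/null; python3 -m handwheel '[[[10,0,0,0,0,0,0],[10,0,0,0,0,0,0]]]'; python3 m3.py 4 .255 | grep -A1 -E 'kin|crest'
```

```text
time: 25.2
tcp_pos: [573.0, 114.3, 171.4]
eef_rot: [[0.77, 0.24, 0.591], [0.19, -0.971, 0.146], [0.609, -0.0, -0.793]]
contact_force: [0.3, 0.0, -4.0]
grip_width: 12.5
finger_force: 92.5
kin crest [640.71257912 132.51095222 245.75476798]
top barrel 186 [644.65977193 132.35323154]
 crest 8 [644.25334942 126.05204328 245.58388559] [638.70539375 117.31008656 242.50927588] [648.05207552 146.96426741 248.57034385]
 hook 43
--
 crest 21 [650.17238838 128.27498022 247.1782124 ] [642.4659453  115.41218562 239.86102628] [662.5745915  143.23694871 254.60107077]
 hook 58
```

```bash
python3 -m handwheel '[[[10,-2.3,0,-1,0,0,0],[10,-4,0,-3,0,0,0],[10,-4.8,0,-3.6,0,0,0],[10,-5.6,0,-4.2,0,0,0],[10,-8,0,-6,0,0,0],[10,-9.6,0,-7.3,0,0,0],[10,-9.6,0,-7.3,0,0,0],[10,-4.8,0,-3.6,0,0,0]]]' 
python3 -m handwheel '[[[10,0,0,0,0,0,0],[10,0,0,0,0,0,0]]]' >/dev/null
python3 - <<'E'
from h import *
im,d,P=cam('wrist');s=bot.get_obs();X=cloud(P,d);R=s['eef_rot'];a=.255-YP
ck=s['tcp_pos']+Rot.from_rotvec([0,0,a]).as_matrix()@CR
z=X[...,2];Y=X[(d>0)&(z>ck[2]-65)&(z<ck[2]+8)&(np.hypot(*(X[...,:2]-ck[:2]).transpose(2,0,1))<60)]
c=Y[(Y[:,2]>ck[2]-4)];print('kin crest',ck,'seen',np.median(c,0),(c.min(0)+c.max(0))/2)
np.savez('pics/w6.npz',im=im,d=d,view=P['view'])
yaw=.157
for zz in(180,118+2):   # crest heights: travel, and near mat
    delta(tcp_for([620.5,-288.5,zz+0],yaw),Rt(yaw,.655))
E
```

```text
time: 25.97
tcp_pos: [511.8, 99.5, 169.8]
eef_rot: [[0.771, 0.24, 0.59], [0.19, -0.971, 0.146], [0.608, -0.001, -0.794]]
contact_force: [0.3, 0.3, -4.4]
grip_width: 12.4
finger_force: 92.6
kin crest [582.44246531 117.71022312 245.25925322] seen [582.06371574 117.72864049 247.29163021] [582.60495636 118.06556006 245.57152773]
t26.18 tcp [514.7  99.5 170.9] turn [-0.051 -0.001  0.067] shift in new axes [-60.6 400.3  35.7] in old [-87.5 396.6  15.3] F [ 0.44 -0.76 -4.21] w 12.485497696090766
t26.18 tcp [514.7  99.5 170.9] turn [-0.051 -0.001  0.067] shift in new axes [-97.2 400.3  83.3] in old [-124.1  396.6   62.8] F [ 0.44 -0.76 -4.21] w 12.485497696090766
```

Run:
```python
from h import *
R=bot.get_obs()['eef_rot']
delta(tcp_for([620.5,-288.5,245],.255),R)
```

```text
t26.18 tcp [514.7  99.5 170.9] turn [0. 0. 0.] shift in new axes [-48.  403.5 -36.4] in old [-48.  403.5 -36.4] F [ 0.44 -0.76 -4.21] w 12.485497696090766
```

```bash
python3 -m handwheel '[[[10,-1,5,-1,0,0,0],[10,-2,12,-1,0,0,0],[10,-2,18,-2,0,0,0],[10,-3,24,-2,0,0,0],[10,-3,26,-2,0,0,0],[10,-3,26,-2,0,0,0],[10,-3,26,-2,0,0,0],[10,-3,26,-2,0,0,0]]]'>/dev/null
python3 -m handwheel '[[[10,-3,26,-2,0,0,0],[10,-3,26,-2,0,0,0],[10,-3,26,-2,0,0,0],[10,-3,26,-2,0,0,0],[10,-3,26,-2,0,0,0],[10,-3,26,-2,0,0,0],[10,-3,24,-2,0,0,0],[10,-3,18,-2,0,0,0]]]'>/dev/null
python3 -m handwheel '[[[10,-2,12,-2,0,0,0],[10,-1,5,-1,0,0,0],[10,0,0,0,0,0,0],[10,0,0,0,0,0,0]]]'>/dev/null
python3 - <<'E'
from h import *
R=bot.get_obs()['eef_rot']
delta(tcp_for([620.5,-288.5,245],.255),R)
delta(tcp_for([620.5,-288.5,122],.255),R)
im,d,P=cam('wrist');hsv=cv2.cvtColor(im,cv2.COLOR_RGB2HSV);X=cloud(P,d)
m=(d>0)&(X[...,2]<25)&(X[...,2]>-8)&(hsv[...,1]>90)&(np.hypot(X[...,0]-621,X[...,1]+289)<80);v,u=np.nonzero(m);e=onplane(P,np.c_[u,v],8)[:,:2].astype(np.float32);print(len(e),cv2.minEnclosingCircle(e))
E
```

```text
t27.85 tcp [ 549.  -280.2  167.7] turn [0. 0. 0.] shift in new axes [-0.4 26.6 -4. ] in old [-0.4 26.6 -4. ] F [ 0.5   0.09 -4.28] w 12.731071070186328
t27.85 tcp [ 549.  -280.2  167.7] turn [0. 0. 0.] shift in new axes [-75.3  26.7  93.6] in old [-75.3  26.7  93.6] F [ 0.5   0.09 -4.28] w 12.731071070186328
3496 ((622.3129272460938, -289.861083984375), 57.52360534667969)
```

```bash
python3 -m handwheel '[[[10,0,5,0,0,0,0],[10,0,9,0,0,0,0],[10,0,9,0,0,0,0],[10,0,4.5,0,0,0,0],[10,-4,0,5,0,0,0],[10,-8,0,10,0,0,0],[10,-11,0,14,0,0,0],[10,-12,0,15,0,0,0]]]'>/dev/null
python3 -m handwheel '[[[10,-12,0,15,0,0,0],[10,-11,0,14,0,0,0],[10,-8,0,10,0,0,0],[10,-5,0,6.5,0,0,0],[10,-3,0,4,0,0,0],[10,0,0,0,0,0,0],[10,0,0,0,0,0,0]]]'
cat > g.py <<'E'
from h import *
R=bot.get_obs()['eef_rot']
delta(tcp_for([621.5,-289.2,118],.255),R)
im,d,P=cam('wrist');s=bot.get_obs();X=cloud(P,d);z=X[...,2];ck=s['tcp_pos']+Rot.from_rotvec([0,0,.255-YP]).as_matrix()@CR
r=np.hypot(X[...,0]-ck[0],X[...,1]-ck[1]);c=X[(d>0)&(r<25)&(z>ck[2]-6)];print('kin',ck,'crest seen',np.median(c,0),'lid z',np.median(z[(d>0)&(r<38)]))
hsv=cv2.cvtColor(im,cv2.COLOR_RGB2HSV);m=(d>0)&(z<25)&(z>-8)&(hsv[...,1]>90)&(np.hypot(X[...,0]-621,X[...,1]+289)<70);v,u=np.nonzero(m);e=onplane(P,np.c_[u,v],8)[:,:2].astype(np.float32);print('mat',len(e),cv2.minEnclosingCircle(e))
cv2.imwrite('pics/w7.png',im[...,::-1])
E
python3 g.py
```

```text
time: 29.15
tcp_pos: [554.4, -308.3, 48.6]
eef_rot: [[0.77, 0.239, 0.591], [0.19, -0.971, 0.146], [0.609, -0.0, -0.793]]
contact_force: [0.2, 0.1, -4.9]
grip_width: 12.4
finger_force: 92.9
t29.15 tcp [ 554.4 -308.3   48.6] turn [0. 0. 0.] shift in new axes [-3.3 -1.   3.7] in old [-3.3 -1.   3.7] F [ 0.17  0.08 -4.9 ] w 12.430308778064475
kin [ 622.32758096 -290.26296353  123.51330443] crest seen [ 622.52265472 -289.80175331  124.95414531] lid z 69.77616360105193
mat 5349 ((621.209716796875, -290.16204833984375), 57.25563049316406)
```

```bash
python3 -m handwheel '[[[10,-0.9,0,1.2,0,0,0],[10,-0.9,0,1.2,0,0,0],[10,-0.6,0,0.8,0,0,0],[10,-0.6,0,0.8,0,0,0],[10,-0.3,0,0.4,0,0,0],[10,0,0,0,0,0,0],[10,0,0,0,0,0,0]]]' >/dev/null; python3 f.py; python3 g.py
```

```text
30.0833 [-0.18  0.17 -4.15] [0.23 0.43 0.51] [-0.225  0.97   0.02 ] [ 554.4 -308.2   43.4] crest z 117.76634715365165
t30.08 tcp [ 554.4 -308.2   43.4] turn [0. 0. 0.] shift in new axes [-0.2 -0.9 -0.4] in old [-0.2 -0.9 -0.4] F [-0.67  0.42 -4.44] w 12.683281784744741
kin [ 622.13938882 -289.89469784  117.74659919] crest seen [ 622.57139674 -289.60945747  119.60660233] lid z 64.55029176421809
mat 5513 ((621.2232055664062, -290.14544677734375), 57.45098876953125)
```

Still hanging (−4.2 N); about 1 mm to go.

```bash
python3 -m handwheel '[[[10,-0.4,0,0.5,0,0,0],[10,-0.3,0,0.4,0,0,0],[10,0,0,0,0,0,0],[10,0,0,0,0,0,0]]]' >/dev/null; python3 f.py; python3 -m handwheel '[[[10,-0.3,0,0.4,0,0,0],[10,0,0,0,0,0,0],[10,0,0,0,0,0,0]]]' >/dev/null; python3 f.py
```

```text
30.7667 [-0.22  0.03 -4.03] [0.31 0.56 0.3 ] [-0.252  0.937 -0.019] [ 554.4 -308.1   42.2] crest z 116.58542673546559
31.3167 [-0.65 -0.4  -2.11] [0.54 0.45 0.6 ] [-0.131  0.758  0.004] [ 554.4 -308.2   41.8] crest z 116.19109395125074
```

```bash
python3 -m handwheel '[[[10,-0.3,0,0.4,0,0,0],[10,0,0,0,0,0,0],[10,0,0,0,0,0,0]]]' >/dev/null; python3 f.py; python3 -m handwheel '[[[20,0,0,0,0,0,0],[50,0,0,0,0,0,0],[50,0,0,0,0,0,0],[50,0,0,0,0,0,0],[50,0,0,0,0,0,0],[50,0,0,0,0,0,0]]]' 20; python3 g.py
```

```text
31.8667 [-3.25 -0.9   2.39] [0.35 0.56 0.9 ] [-0.018  0.59   0.026] [ 554.4 -308.3   41.5] crest z 115.88609973382404
time: 32.37
tcp_pos: [554.5, -308.0, 41.2]
eef_rot: [[0.77, 0.24, 0.592], [0.19, -0.971, 0.146], [0.609, 0.0, -0.793]]
contact_force: [0.4, 0.2, -0.1]
grip_width: 50.0
finger_force: 0.0
t32.37 tcp [ 554.5 -308.    41.2] turn [0. 0. 0.] shift in new axes [ 1.  -0.8 -2.3] in old [ 1.  -0.8 -2.3] F [ 0.38  0.19 -0.06] w 50.02236715382028
kin [ 622.19196871 -289.83537251  115.55758511] crest seen [ 622.17502113 -290.2942074   118.11503704] lid z 63.145602850979714
mat 5888 ((621.2285766601562, -290.21746826171875), 57.365684509277344)
```

View pics/w7.png

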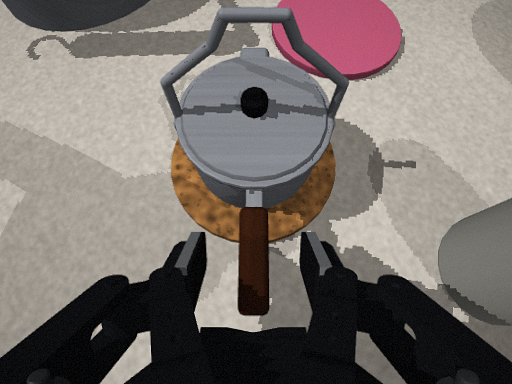

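The pail stands centred on the cork mat (crest (622,−290) against mat (621,−290)), with the fingers clear of the handle. Back off and hand in.

```bash
python3 -m handwheel '[[[50,0,0,-8,0,0,0],[50,0,0,-15,0,0,0],[50,0,0,-18,0,0,0],[50,0,0,-18,0,0,0],[50,0,0,-18,0,0,0],[50,0,0,-12,0,0,0],[50,0,0,-5,0,0,0],[50,0,0,0,0,0,0]]]'; python3 -m handwheel '[[[50,0,0,0,0,0,0],[50,0,0,0,0,0,0],[50,0,0,0,0,0,0],[50,0,0,0,0,0,0]]]' >/dev/null
python3 - <<'E'
from h import *
im,d,P=cam('top');X=cloud(P,d);z=X[...,2];r=np.hypot(X[...,0]-624,X[...,1]+291)
Y=X[(d>0)&(r<50)&(z>58)&(z<70)];print('lid',cv2.minEnclosingCircle(Y[:,:2].astype(np.float32)),np.median(Y[:,2]))
h=X[(d>0)&(z>205)&(z<240)&(np.hypot(X[...,0]-643,X[...,1]-131)<25)];print('hook z',h[:,2].min())
print(order.finish_job())
E
```

```text
time: 33.08
tcp_pos: [498.5, -322.6, 117.0]
eef_rot: [[0.769, 0.239, 0.593], [0.19, -0.971, 0.144], [0.61, 0.002, -0.792]]
contact_force: [-0.4, -0.4, -0.8]
grip_width: 49.9
finger_force: 0.0
lid ((626.5565185546875, -287.28521728515625), 43.97890090942383) 62.226784312961854
hook z 221.89443482538434
the job is handed in; nothing more can be done
None
```

The pail was hung on the hook and left free and still for about 3.8 s (about 4.3 N, the hook drawn down about 67 mm), then taken off and set down upright about 1 mm from the middle of the cork mat by the wrist camera. The hook is back up and the job is handed in; no verdict came back.

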